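Let down the microscope lift on its ratchet

TASK

The microscope lift is wound up and hangs on its ratchet: pull the yellow pawl lever over towards the robot as far as it goes, then take the red crank handle, wind it up a little until the pawl springs clear of the wheel, and let the crank turn back slowly under the load until the platform sits with its whole weight on the rubber-tipped stop bolt. Never let the crank run away and do not press the platform hard down onto the stop. Then let go of the handle and push the pawl lever fully back so that the ratchet is set again; do not touch the microscope or its platform, and leave everything else on the bench where it stands.

Things in the scene. Friction and masses are not known exactly. Their poses are not given: they have to be found in the camera images.
- lift: Bench lift bolted down: blue foot plate 240 (x) by 360 mm (y -70 to +290), grey gear housing, aluminium post 213 mm high, shaft along y at height 145 mm; ratchet wheel, pawl and crank on its -y side, rack and microscope platform on its +y side. Place and yaw vary. Origin: on the table below the shaft; x across the shaft (away from the robot at yaw 0), y along it from crank to platform, z up.
- crank_axis (a point): Point on the shaft's axis, 145 mm above the table, in the plane in which the middle of the crank handle goes round (lift frame 0, -145, 145 mm). The stationary part: it does not turn.
- crank (a joint): Turn of the winch shaft, rad, about the lift's +y: growing = winding up (top of the handle's circle moves to lift +x). Starts at about 0, hanging on a wheel tooth; the load lands at about -2.1 to -1. Platform: 25 mm per rad. The crank arm sits on the shaft in a different position each time. The load (mass not told) pulls the handle back with 4 to 13 N; pawl out and no hand: it runs away.
- crank_grip (a point): Middle of the red crank handle: a sleeve 28 mm thick, 80 mm long (40 to either side) along the lift's y, spinning freely on its pin, at 100 mm radius round the shaft; it starts 0 to 0.6 rad past straight up, on the +x side. Pinch it from above, fingers closing along the lift's x: it stays pinched so, tool down, all the way over the top. The crank arm (9 mm thick) is 45 mm away on the +y side.
- pawl_lever (a joint): Pawl lever, rad, about the lift's -y: 0 = set (leans 0.4 to lift +x, spring presses pawl into wheel); 0.8 = release (leans 0.4 to -x, to the robot, spring pulls pawl out). Firm stops at both ends, stays where left, 4 to 7 N at the knob. A loaded pawl stays bitten even at release until the crank is wound up 0.03 to 0.08 rad; then the load hangs on the hand. The pawl itself is not sensed.
- lever_knob (a point): Centre of the pawl lever's yellow ball knob, 20 mm across, 85 mm from the lever's pivot (lift frame -45, -55, 191 mm). It swings in the plane lift y = -55 mm, 90 mm to the +y side of the handle's middle, over 66 mm in x, at height 269 to 276 mm; it can be pushed with shut fingers from above, at either side.
- platform: The load: aluminium platform 180 by 220 by 12 mm (lift y 55 to 275 mm) with a vertical rack bar (220 mm tall, at lift x -36, y 35 mm) and a white microscope 310 mm tall bolted on, about 3 kg, sliding up and down as the crank turns. Origin: level with the platform's underside, above the lift's origin; 89 mm above the table at crank 0. A steel tab on its +x edge meets the stop.
- stop: Steel block 34 by 36 by 14 mm on the foot plate below the platform's tab (lift x 105, y 100 mm), with an adjustable bolt and rubber buffer on top. Origin: middle of its underside, 12 mm above the table. How far the bolt is screwed out varies and is not measured: buffer top 40 to 64 mm above the table. The rubber gives 1 to 2 mm under the load, 4 to 8 mm at the handle from touch to full weight.
- mug: White mug, 82 mm across, 95 mm tall, loose. Origin: centre of its underside. Leave alone.
- jar: Clear specimen jar with white cap, 52 mm across, 75 mm tall, loose. Origin: centre of its underside. Leave alone.
- dish: Glass dish, 90 mm across, 18 mm tall, loose. Origin: centre of its underside. Leave alone.
- driver: Screwdriver with orange handle, 180 mm long, lying on the table below the crank handle. Origin: middle of its underside. Leave alone.
- tape: Roll of yellow tape, 96 mm across, 19 mm tall, loose. Origin: centre of its underside. Leave alone.
- meter: Yellow multimeter, 150 by 75 by 36 mm, lying on its back, loose. Origin: centre of its underside. Leave alone.
- tray: Clear parts tray, 170 by 110 by 45 mm, loose. Origin: centre of its underside. Leave alone.

How it is judged:
On the way, in this order (a step that is already met when the one before it is completed fails the run):
1. the pawl lever is pulled over to release (value of joint pawl_lever above 0.65 rad), for 0.1 s.
2. the platform has been let down onto the stop and bears on it (contact force between platform and stop above 15 N and velocity of joint crank above -0.3 rad/s), for 0.2 s.
At the end, for the whole second after the job is handed in: The platform rests on the rubber buffer of the stop with its weight (at least 15 N on it) and is still, the pawl lever is back at its set end (below 0.12 rad), and the handle and lever are released (contact force between platform and stop above 15 N and value of joint pawl_lever below 0.12 rad and linear speed of platform below 0.005 m/s and contact force between the fingers and lift below 0.5 N); the robot touches nothing.
It fails at once if the crank runs away: it turns down faster than 2.2 rad/s (velocity of joint crank below -2.2 rad/s).
It fails at once if the platform is slammed or pressed onto the stop with more than 90 N (contact force between platform and stop above 90 N).
It fails at once if the robot touches the microscope or its platform (contact force between any of the fingers, the arm and platform above 2 N).
It fails at once if another thing on the bench is shifted by more than 25 mm (distance of any of mug, jar, dish, driver, tape, meter, tray from where it was at the start of the episode above 0.025 m).
It also fails if it takes over 72 s, if anything falls off the work surface, if the arm or the gripper's body presses on something with over 40 N, if the wrist force passes 120 N, or if a joint passes its speed limit or range.

ROBOT

A 6-joint arm with a two-finger parallel gripper is mounted at the origin on the work surface. World frame = base frame: x ahead of the robot, y to its left, z up, the work surface at z = 0. Lengths are in m, angles in rad, forces in N, time in s.
With the tool pointing down it reaches from about 0.225 to 0.875 m from the base axis. Payload 3.4 kg.
Tool frame: the origin (TCP) lies at the very end of the fingers, on their centre line; the grasp point (between the pads) lies 19 mm behind it; z points along the fingers, y is the line along which they close (so a half turn about z gives the same grasp; the last joint's range is limited). The gripper opens to 85 mm and grips with 20 to 120 N. Pads are 22 mm wide; open, the fingers measure 114 mm over their backs; the gripper's body (76 mm by 85 mm) begins 54 mm behind the grasp point. The pads swing forward as they close: fully open they stand 13 mm farther back than shut.
Start: joints at [-1.258, 0.276, 1.505, -0, 1.361, -0.121], TCP at [0.242, -0.522, 0.231] pointing down, gripper open.
Joint ranges: [-2.89, 2.89], [-0.75, 2.08], [0.22, 2.7], [-1.18, 4.32], [0.11, 2.71], [-2.7, 2.7]. Speed limits (rad/s): [2.57, 2.57, 3.14, 3.14, 3.14, 3.14].

INTERFACE

Orientations are given as a 3x3 rotation matrix whose columns are the frame's x, y, z axes.
In Python, from workcell import robot, vision, order gives the robot as it stands.
- The arm moves only by the tool arm_command, never from a script. Its argument "targets" is a list of rows, each a list of 4 numbers: the shift along the world's x, y, z in mm, then the turn about the world's z in rad. A call has 1 to 10 rows; each row shifts and turns the commanded pose from where the row before left it; what a row does not reach is not made up. A row lasts 1/8 s, in which the tool goes at most 62.5 mm and 10.7 degrees, less where a joint would pass 70% of its speed; a pose out of reach is approached as far as the arm can. A call with a gripper value outside its range is refused whole. "hand" is the closure, from 0 (fully open) to 1 (shut), set as the call begins (left out, the last holds). The fingers move at their own pace and stop on an object; the grip force is fixed at half the most. Time passes only in rows, so rows that do not move let the fingers close. It gives the time, the measured TCP pose, the force, the opening and the grip force at its end, in the units of the state.
- robot.get_state(): the state, without advancing time (a new reading comes with each control period).
- vision.snapshot(name): name is "side" or "top" or "wrist"; returns (picture, depth): 480x640x3 uint8, red, green, blue; 480x640 float32, m along the optical axis (not along the pixel's ray), 0 where there is no reading.
- vision.calibration(name): a dict with "fovy" (degrees; the focal length in pixels is half the picture's height over the tangent of half this angle, whatever the lens; pixels are square), "cx", "cy" (the principal point, pixels), "dist" ([k1, k2, p1, p2, k3] as OpenCV has them; the pictures are not rectified), "xyz" and "attitude" of the camera in the world. Camera axes: x right, y down, z forward; pixel columns grow to the right and rows downward; lengths in m; the calibration is good to about 2 mm. A picture is of the moment at which its call begins: read the wrist's pose just before it. calibration takes no time and is no camera call; for the wrist camera it gives the pose at the moment of the call.
- order.job_done(): hands the job in; it is judged then, once.
The state is a dict: "t": time; "joint_positions": joint angles; "joint_velocities": joint speeds; "joint_efforts": joint torques, N m; "ee_pos": TCP position; "tcp_rot": TCP orientation; "force": force on the tool from outside, world axes, zero at the start; "wrist_torque": the same for the moment, N m; "opening": opening from 0.0 (shut) to 1.0 (fully open); "gripper_force": force on a finger pad.
Only numpy, scipy, OpenCV 4.12 (cv2) and the standard library are available. Lean on these libraries where they do the work, as an engineer would, in place of code of your own. Each camera call takes 0.05 s, during which the arm holds its last target. There are 200 camera calls.

## Working session

There is one attempt and no reset: what is moved stays moved. The work goes in short steps, Python scripts to look and compute and a tool call to move; the robot and the scene stay as the last step left them, time stands still between calls to the robot, and variables do not carry over. Pictures are saved under pics/ and viewed, at most 10 in all, crops included, and the job is handed in when it is done.

Besides the shell and the picture viewer there is one more tool, called after "Call:" in YAML: its name, and indented under it one key for each argument. arm_command: Moves the arm, as the interface text tells. Its arguments: {"type":"object","properties":{"targets":{"type":"array"},"hand":{"type":"number"}},"required":["targets"]}

```bash
mkdir -p pics; cat > h.py <<'E'
import numpy as np,cv2
from workcell import robot,vision,order
def snap(n):
    c=vision.calibration(n);p,d=vision.snapshot(n)
    return c,p,d
def world(c,d):
    f=240/np.tan(np.radians(c['fovy'])/2)
    K=np.array([[f,0,c['cx']],[0,f,c['cy']],[0,0,1.]])
    v,u=np.mgrid[0:480,0:640]
    uv=np.stack([u,v],-1).reshape(-1,1,2).astype(float)
    q=cv2.undistortPoints(uv,K,np.array(c['dist'],float)).reshape(480,640,2)
    P=np.dstack([q,np.ones((480,640))])*d[...,None]
    return P@np.array(c['attitude']).reshape(3,3).T+np.array(c['xyz'])
E
python3 - <<'E'
from h import *
print(robot.get_state())
for n in('side','top'):
    c,p,d=snap(n);print(n,c)
    W=world(c,d);np.savez('pics/'+n,p=p,d=d,W=W)
    cv2.imwrite(f'pics/{n}.png',p[...,::-1])
    hsv=cv2.cvtColor(p,cv2.COLOR_RGB2HSV)
    H,S,V=hsv[...,0],hsv[...,1],hsv[...,2]
    for nm,m in(('red',((H<5)|(H>174))&(S>140)&(V>60)),('yel',(H>20)&(H<34)&(S>140)&(V>80)),('blue',(H>95)&(H<125)&(S>110)&(V>40))):
        k,l,s,ce=cv2.connectedComponentsWithStats(m.astype(np.uint8))
        for i in range(1,k):
            if s[i,4]>25:
                q=W[(l==i)&(d>0)]
                print(nm,s[i],ce[i].round(),np.median(q,0).round(3),q.min(0).round(3),q.max(0).round(3))
E
```

```text
{'t': 0.0, 'joint_positions': array([-1.25797952e+00,  2.76617451e-01,  1.50614298e+00,  1.90932175e-05,
        1.36071896e+00, -1.20981390e-01]), 'joint_velocities': array([ 0.00225202, -0.00016285, -0.00032355,  0.00056539, -0.00117424,
        0.00183774]), 'joint_efforts': array([-8.16852098e-04, -4.16782701e+01, -2.45807004e+01, -2.16732960e-04,
        1.10198470e-02,  1.10081442e-05]), 'ee_pos': array([ 0.24152848, -0.52122064,  0.230423  ]), 'tcp_rot': array([[ 9.07377590e-01,  4.20316062e-01, -5.62859453e-04],
       [ 4.20316367e-01, -9.07375836e-01,  1.80092833e-03],
       [ 2.46234038e-04, -1.87070105e-03, -9.99998220e-01]]), 'force': array([-0.22031595,  0.44803561, -0.04239708]), 'wrist_torque': array([-0.04093266,  0.03126393,  0.06408811]), 'gripper_force': 0.0, 'opening': 1.0017830134162309}
side {'fovy': 44.43117141477747, 'cx': 317.2188363141278, 'cy': 240.41691561550238, 'dist': array([-0.11322565,  0.        ,  0.        ,  0.        ,  0.        ]), 'xyz': array([ 0.42528776, -1.04079646,  1.26237158]), 'attitude': array([[ 0.97670183, -0.17313825,  0.12679384
[... 2245 characters left out ...]
[-0.04  -1.235 -0.75 ] [-0.212 -1.309 -0.775] [ 0.151 -0.846  0.004]
yel [438 187  43  59 930] [460. 220.] [ 0.617 -0.519  0.035] [ 0.559 -0.571  0.01 ] [ 0.716 -0.465  0.046]
yel [233 223   7   7  36] [236. 226.] [0.579 0.047 0.278] [0.572 0.04  0.27 ] [0.586 0.054 0.283]
yel [380 259  36  36 418] [398. 276.] [ 0.479 -0.35   0.018] [ 0.433 -0.398 -0.006] [ 0.526 -0.301  0.03 ]
blue [482 124   9  28 109] [487. 138.] [ 0.825 -0.578  0.123] [ 0.797 -0.585  0.084] [ 0.851 -0.57   0.154]
blue [ 514  130   51   40 1896] [539. 150.] [ 0.795 -0.719  0.099] [ 0.743 -0.784  0.087] [ 0.85  -0.656  0.111]
blue [208 261  25  18 118] [218. 273.] [0.498 0.14  0.012] [0.484 0.095 0.002] [0.531 0.161 0.021]
```

```bash
python3 - <<'E'
from h import *
a=np.load('pics/side.npz');b=np.load('pics/top.npz')
A=cv2.resize(a['p'][90:330,180:440],(650,600));B=b['p']
cv2.imwrite('pics/s1.png',A[...,::-1])
cv2.imwrite('pics/t1.png',cv2.resize(B[120:320,100:360],(780,600))[...,::-1])
for z,n in((a,'side'),(b,'top')):
    p,d,W=z['p'],z['d'],z['W']
    hsv=cv2.cvtColor(p,cv2.COLOR_RGB2HSV);H,S,V=np.moveaxis(hsv,2,0).astype(int)
    m=((H<6)|(H>173))&(S>130)&(V>50)&(d>0)&(abs(W[...,0]-.58)<.06)&(abs(W[...,1]+.04)<.06)&(W[...,2]>.215)
    q=W[m];c=q.mean(0)
    # handle direction from ends mid
    t=np.polyfit(q[:,1],q[:,0],1);print(n,len(q),c,t,np.percentile(q,[2,98],axis=0),'z p95',np.percentile(q[:,2],95))
    mb=(H>95)&(H<125)&(S>100)&(V>40)&(abs(W[...,2]-.012)<.008)&(W[...,0]>.4)&(W[...,0]<.78)&(W[...,1]>-.1)&(W[...,1]<.45)
    r=W[mb][:,:2].astype(np.float32);print('plate',len(r),cv2.minAreaRect(r));i=r[:,1].argsort();print(r[:,0].min(),r[r[:,0].argmin()],r[:,1].min(),r[r[:,1].argmin()])
    mg=(W[...,2]>.09)&(W[...,2]<.5)&(abs(W[...,0]-.6)<.2)&(W[...,1]>.1)&(W[...,1]<.4)
    print('things',mg.sum())
E
```

```text
side 264 [ 0.5836515  -0.05037378  0.25422609] [0.03726959 0.58552891] [[ 0.57093343 -0.08450687  0.24380176]
 [ 0.59716438 -0.0087832   0.26067051]] z p95 0.25969129498951216
plate 2829 ((0.6067211627960205, 0.2032221406698227), (0.36171823740005493, 0.23435427248477936), 87.05220031738281)
0.4810985 [0.4810985 0.0396784] 0.0217809 [0.69551   0.0217809]
things 5808
top 361 [ 0.58035329 -0.04383799  0.25566034] [0.03620738 0.58194055] [[ 0.56931805 -0.08142752  0.24681153]
 [ 0.5929407  -0.00605909  0.26275619]] z p95 0.2614650648435033
plate 1371 ((0.6052581071853638, 0.21041880548000336), (0.3560439944267273, 0.23566605150699615), 86.53707885742188)
0.47958595 [0.47958595 0.04680679] 0.028034069 [0.69632214 0.02803407]
things 8484
```

View pics/s1.png

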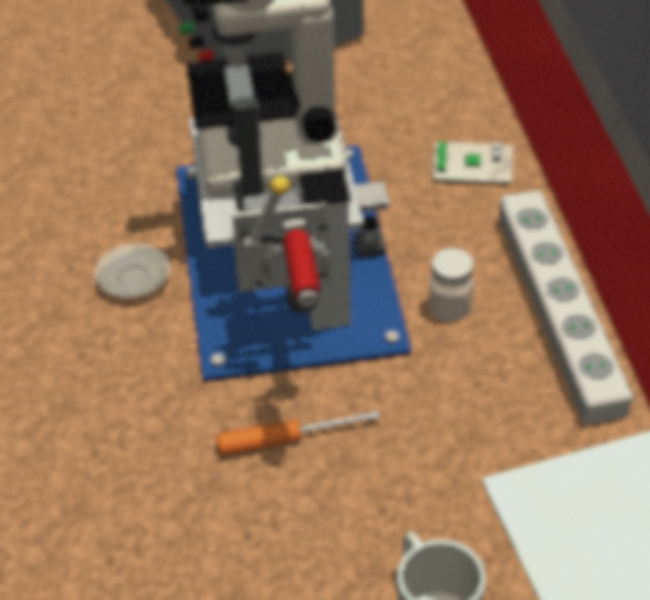

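View pics/t1.png

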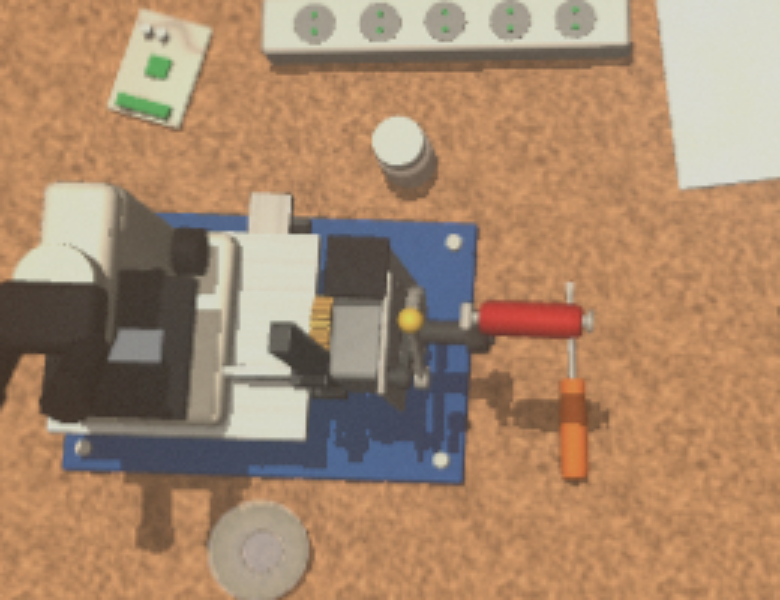

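Call:
arm_command:
  targets:
    - [10, 15, 40, 0.09]
    - [30, 42, 40, 0.09]
    - [30, 42, 40, 0.09]
    - [30, 42, 30, 0.09]
    - [30, 42, 20, 0.09]
    - [30, 42, 20, 0.09]
    - [30, 42, 0, 0.09]
    - [30, 42, 0, 0.09]
    - [30, 42, 0, 0.09]
    - [30, 42, 0, 0.09]
  hand: 1

```text
t: 1.35
ee_pos: [0.5197, -0.1308, 0.4175]
tcp_rot: [[0.232, 0.973, -0.001], [0.973, -0.232, 0.0], [-0.0, -0.001, -1.0]]
force: [0.1, -1.4, -0.3]
opening: -0.0
gripper_force: 0.0
```

Call:
arm_command:
  targets:
    - [30, 42, 0, 0.09]
    - [30, 42, 0, 0.09]
    - [18, 24, 0, 0.01]
    - [0, 0, 0, 0]
    - [0, 0, 0, 0]

```text
t: 1.98
ee_pos: [0.5967, -0.0248, 0.4175]
tcp_rot: [[0.047, 0.999, -0.001], [0.999, -0.047, -0.001], [-0.001, -0.001, -1.0]]
force: [-0.5, -0.4, -0.9]
opening: 0.003
gripper_force: 0.0
```

```bash
python3 - <<'E'
from h import *
s=robot.get_state();print(s['t'],s['ee_pos'],s['tcp_rot'],s['opening'],s['force'])
c,p,d=snap('wrist');W=world(c,d);np.savez('pics/w',p=p,d=d,W=W);print(c['xyz'])
cv2.imwrite('pics/w.png',p[...,::-1])
hsv=cv2.cvtColor(p,cv2.COLOR_RGB2HSV);H,S,V=np.moveaxis(hsv,2,0)
for nm,m in(('red',((H<5)|(H>174))&(S>140)&(V>60)),('yel',(H>20)&(H<34)&(S>140)&(V>80)),('blue',(H>95)&(H<125)&(S>110)&(V>40))):
    k,l,st,ce=cv2.connectedComponentsWithStats(m.astype(np.uint8))
    for i in range(1,k):
        if st[i,4]>60:
            q=W[(l==i)&(d>0)]
            if len(q): print(nm,st[i],ce[i].round(),np.median(q,0).round(3),np.percentile(q,[2,98],axis=0).round(3),np.polyfit(q[:,1],q[:,0],1).round(3))
E
```

```text
1.975 [ 0.59670921 -0.02479353  0.41748354] [[ 4.72450823e-02  9.98882545e-01 -1.25063978e-03]
 [ 9.98883140e-01 -4.72458039e-02 -5.53820253e-04]
 [-6.12288866e-04 -1.22307770e-03 -9.99999065e-01]] 0.0026393220303473105 [-0.46418545 -0.36579637 -0.93304533]
[0.59989294 0.05755922 0.55873923]
red [570   0  34 240 735] [588. 116.] [ 1.433 -0.005 -0.751] [[ 1.426 -0.391 -0.757]
 [ 1.439  0.306 -0.746]] [0.    1.433]
red [ 285  187   34  101 2306] [302. 230.] [ 0.583 -0.031  0.256] [[ 0.571 -0.076  0.249]
 [ 0.595 -0.003  0.258]] [0.036 0.585]
yel [296   0  31  19 467] [311.   9.] [0.598 0.135 0.168] [[0.587 0.129 0.162]
 [0.61  0.142 0.172]] [-0.136  0.616]
yel [327   0  13  11  71] [334.   5.] [0.617 0.14  0.158] [[0.613 0.136 0.147]
 [0.623 0.143 0.166]] [0.137 0.598]
yel [273 106  30  30 697] [288. 121.] [0.58  0.048 0.275] [[0.571 0.039 0.269]
 [0.588 0.056 0.278]] [0.008 0.579]
yel [227 351  47  20 513] [250. 359.] [ 0.48  -0.306  0.016] [[ 0.446 -0.327 -0.001]
 [ 0.572 -0.011  0.458]] [0.345 0.585]
yel [310 447  17  13 183] [319. 453.] [ 0.575 -0.497  0.016] [[ 0.562 -0.502  0.003]
 [ 0.596 -0.014  0.49 ]] [0.048 0.599]
blue [ 216    0   65  124 3168] [234.  60.] [0.499 0.118 0.011] [[0.481 0.043 0.009]
 [0.541 0.176 0.013]] [-0.01   0.502]
blue [ 320    0   97  126 5197] [381.  76.] [0.687 0.072 0.011] [[0.608 0.031 0.009]
 [0.718 0.168 0.089]] [0.322 0.651]
blue [263  88  36   5 133] [281.  90.] [0.556 0.076 0.011] [[0.533 0.073 0.009]
 [0.576 0.079 0.013]] [-2.693  0.759]
```

View pics/w.png

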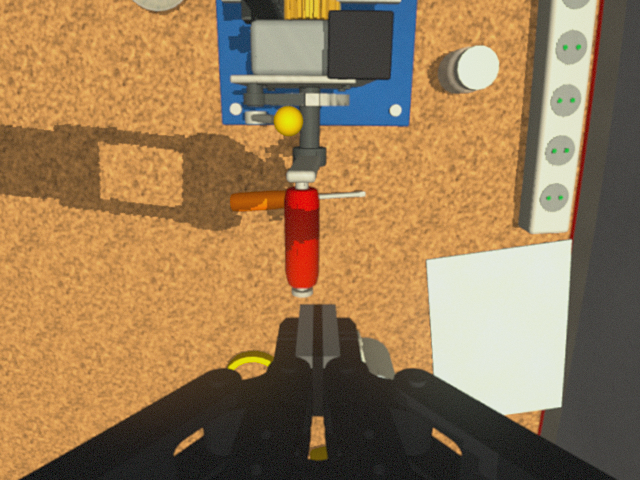

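```bash
python3 - <<'E'
from h import *
z=np.load('pics/w.npz');W=z['W'];p=z['p']
for r in(60,115):print(r,[(c,W[r,c].round(3).tolist()) for c in(224,240,390,405)])
for r in(60,115):
    b=(p[r,:,2].astype(int)-p[r,:,0]>40);c=np.where(b)[0];print(r,c.min(),c.max(),W[r,c.min()+1],W[r,c.max()-1])
for r,c in((120,311),(140,309),(155,308),(160,308),(176,301),(200,302),(270,302),(100,260),(88,280),(88,340)):print(r,c,W[r,c].round(3))
for c in(240,260,340,380):
    b=np.where(p[100:140,c,2].astype(int)-p[100:140,c,0]>40)[0];print(c,W[100+b.max()-1,c].round(3))
print(vision.calibration('wrist'))
E
```

```text
60 [(224, [0.488, 0.115, 0.01]), (240, [0.507, 0.114, 0.011]), (390, [0.657, 0.088, 0.212]), (405, [0.709, 0.104, 0.009])]
115 [(224, [0.481, 0.05, 0.011]), (240, [0.501, 0.049, 0.011]), (390, [0.69, 0.04, 0.011]), (405, [0.709, 0.039, 0.012])]
60 219 412 [0.48279291 0.11524903 0.01125251] [0.71638956 0.10421144 0.00923074]
115 222 408 [0.47909101 0.05019347 0.01028276] [0.71201001 0.03903831 0.01029336]
120 311 [0.593 0.043 0.153]
140 309 [0.59  0.025 0.154]
155 308 [0.588 0.012 0.159]
160 308 [0.589 0.011 0.193]
176 301 [0.585 0.008 0.255]
200 302 [ 0.585 -0.01   0.257]
270 302 [ 0.582 -0.065  0.257]
100 260 [0.552 0.063 0.198]
88 280 [0.554 0.079 0.011]
88 340 [0.623 0.072 0.112]
240 [0.5   0.04  0.009]
260 [0.527 0.055 0.011]
340 [0.627 0.033 0.011]
380 [0.678 0.031 0.011]
{'fovy': 59.84771417924527, 'cx': 317.316769633457, 'cy': 242.23574161857525, 'dist': array([-0.05316306,  0.        ,  0.        ,  0.        ,  0.        ]), 'xyz': array([0.59972694, 0.05721215, 0.55905157]), 'attitude': array([[ 9.98828182e-01, -4.56584316e-02, -1.60490117e-02],
       [-4.83908792e-02, -9.47437433e-01, -3.16260390e-01],
       [-7.65481089e-04,  3.16666416e-01, -9.48536660e-01]])}
```

Call:
arm_command:
  targets:
    - [9, 36, -20, 0]
    - [9, 35, -30, 0]
    - [0, 0, -35, 0]
    - [0, 0, -35, 0]
    - [0, 0, -25, 0]
    - [0, 0, -15, 0]
    - [0, 0, 0, 0]

```text
t: 2.9
ee_pos: [0.6145, 0.0458, 0.2573]
tcp_rot: [[0.048, 0.999, -0.002], [0.999, -0.048, -0.0], [-0.0, -0.002, -1.0]]
force: [-0.4, 0.1, 0.4]
opening: -0.005
gripper_force: 0.0
```

Call:
arm_command:
  targets:
    - [-8, 0, 0, 0]
    - [-8, 0.5, 0, 0]
    - [-8, 0.5, 0, 0]
    - [-8, 0.5, 0, 0]
    - [-8, 0.5, 0, 0]
    - [-8, 0.5, 0, 0]
    - [-8, 0.5, 0, 0]
    - [-8, 0.5, 0, 0]
    - [-8, 0.5, 0, 0]
    - [0, 0, 0, 0]

```text
t: 4.15
ee_pos: [0.5413, 0.0507, 0.2566]
tcp_rot: [[0.047, 0.999, -0.004], [0.999, -0.047, -0.0], [-0.0, -0.004, -1.0]]
force: [2.8, -0.1, -1.3]
opening: -0.003
gripper_force: 1.2
```

Call:
arm_command:
  targets:
    - [-4, 0, 0, 0]
    - [-4, 0, 0, 0]
    - [-3, 0, 0, 0]
    - [0, 0, 0, 0]

```text
t: 4.65
ee_pos: [0.5365, 0.0506, 0.2571]
tcp_rot: [[0.047, 0.999, 0.009], [0.999, -0.047, 0.0], [0.001, 0.009, -1.0]]
force: [13.4, 1.0, -8.6]
opening: -0.003
gripper_force: 6.8
```

Call:
arm_command:
  targets:
    - [15, 0, 0, 0]
    - [4, 0, 45, 0]
    - [0, 0, 45, 0]
    - [10, -35, 0, 0]
    - [10, -35, 0, 0]
    - [10, -32, 0, 0]
    - [0, 0, 0, 0]

```text
t: 5.52
ee_pos: [0.5803, -0.0531, 0.3467]
tcp_rot: [[0.05, 0.999, -0.005], [0.999, -0.05, 0.0], [0.0, -0.005, -1.0]]
force: [-1.6, 0.7, 0.7]
opening: -0.002
gripper_force: 0.0
```

Call:
arm_command:
  targets:
    - [0, 0, 0, 0]
    - [0, 0, 0, 0]
    - [0, 0, 0, 0]
    - [0, 0, 0, 0]
  hand: 0

```text
t: 6.02
ee_pos: [0.5809, -0.0508, 0.3481]
tcp_rot: [[0.046, 0.999, 0.0], [0.999, -0.046, 0.0], [0.0, 0.0, -1.0]]
force: [0.3, 0.0, 0.6]
opening: 0.845
gripper_force: 0.0
```

```bash
python3 - <<'E'
from h import *
s=robot.get_state();print(s['t'],s['ee_pos'],s['opening'])
c,p,d=snap('wrist');W=world(c,d)
hsv=cv2.cvtColor(p,cv2.COLOR_RGB2HSV);H,S,V=np.moveaxis(hsv,2,0)
for nm,m in(('red',((H<5)|(H>174))&(S>140)&(V>60)),('yel',(H>20)&(H<34)&(S>140)&(V>80))):
    m&=(W[...,2]>.2)&(abs(W[...,0]-.56)<.08)&(abs(W[...,1])<.1)
    q=W[m];print(nm,len(q),np.median(q,0).round(3),np.percentile(q,[2,98],axis=0).round(3))
E
```

```text
6.025 [ 0.58093546 -0.05079577  0.34807495] 0.8450092810255506
red 3902 [ 0.583 -0.028  0.256] [[ 0.571 -0.076  0.249]
 [ 0.595 -0.003  0.258]]
yel 1359 [0.516 0.051 0.275] [[0.506 0.031 0.269]
 [0.584 0.06  0.422]]
```

Call:
arm_command:
  targets:
    - [2, 0, -30, 0]
    - [0, 0, -30, 0]
    - [0, 0, -30, 0]
    - [0, 0, -20, 0]
    - [0, 0, -14, 0]
    - [0, 0, 0, 0]

```text
t: 6.82
ee_pos: [0.5826, -0.0512, 0.2231]
tcp_rot: [[0.047, 0.999, -0.002], [0.999, -0.047, 0.0], [0.0, -0.002, -1.0]]
force: [0.1, -0.1, -0.2]
opening: 1.0
gripper_force: 0.0
```

Call:
arm_command:
  targets:
    - [0, 0, 0, 0]
    - [0, 0, 0, 0]
    - [0, 0, 0, 0]
    - [0, 0, 0, 0]
    - [0, 0, 0, 0]
    - [0, 0, 0, 0]
  hand: 1

```text
t: 7.58
ee_pos: [0.5834, -0.0515, 0.2245]
tcp_rot: [[0.047, 0.999, 0.001], [0.999, -0.047, -0.0], [-0.0, 0.001, -1.0]]
force: [-0.7, 0.1, 3.8]
opening: 0.309
gripper_force: 58.8
```

Call:
arm_command:
  targets:
    - [3, 0, 0, 0]
    - [3, 0, 0, 0]
    - [3, 0, 0, 0]
    - [3, 0, 0, 0]
    - [0, 0, 0, 0]
    - [0, 0, 0, 0]

```text
t: 8.32
ee_pos: [0.591, -0.052, 0.2242]
tcp_rot: [[0.047, 0.999, -0.008], [0.999, -0.047, -0.001], [-0.002, -0.008, -1.0]]
force: [-9.5, -2.0, 8.9]
opening: 0.308
gripper_force: 59.4
```

Call:
arm_command:
  targets:
    - [3, 0, 0, 0]
    - [2, 0, 0, 0]
    - [0, 0, 0, 0]

```text
t: 8.7
ee_pos: [0.5961, -0.0522, 0.224]
tcp_rot: [[0.047, 0.999, -0.009], [0.999, -0.047, -0.002], [-0.002, -0.009, -1.0]]
force: [-8.8, -3.0, 7.0]
opening: 0.31
gripper_force: 59.4
```

Call:
arm_command:
  targets:
    - [-3, 0, 0, 0]
    - [-4, 0, 0, 0]
    - [-5, 0, 0, 0]
    - [-6, 0.5, 0, 0]
    - [-6, 0.5, 0, 0]
    - [0, 0, 0, 0]

```text
t: 9.45
ee_pos: [0.5694, -0.0508, 0.2229]
tcp_rot: [[0.046, 0.999, -0.014], [0.999, -0.046, -0.001], [-0.002, -0.014, -1.0]]
force: [-12.9, -1.8, 6.7]
opening: 0.306
gripper_force: 59.2
```

Call:
arm_command:
  targets:
    - [-6.9, 0.3, -1.2, 0]
    - [-6.7, 0.3, -1.5, 0]
    - [-6.6, 0.3, -2, 0]
    - [-6.4, 0.3, -2.4, 0]
    - [-6.2, 0.3, -2.9, 0]

```text
t: 10.07
ee_pos: [0.5361, -0.0488, 0.2112]
tcp_rot: [[0.046, 0.999, -0.016], [0.999, -0.046, 0.0], [-0.0, -0.016, -1.0]]
force: [-10.4, -1.4, -0.6]
opening: 0.307
gripper_force: 59.0
```

Call:
arm_command:
  targets:
    - [-6, 0.3, -3.4, 0]
    - [-5.7, 0.3, -3.8, 0]
    - [-5.4, 0.3, -4.2, 0]
    - [-5.1, 0.2, -4.6, 0]
    - [0, 0, 0, 0]

```text
t: 10.7
ee_pos: [0.5135, -0.0474, 0.1935]
tcp_rot: [[0.046, 0.999, -0.018], [0.999, -0.046, 0.001], [0.0, -0.018, -1.0]]
force: [-9.4, -1.6, -7.5]
opening: 0.309
gripper_force: 59.6
```

```bash
python3 - <<'E'
from h import *
s=robot.get_state();print(s['t'],s['ee_pos'],s['force'])
c,p,d=snap('side')
cv2.imwrite('pics/s2.png',cv2.resize(p[140:220,250:350],(750,600),interpolation=cv2.INTER_CUBIC)[...,::-1])
E
```

```text
10.7 [ 0.51352368 -0.04742682  0.19346347] [-9.36792488 -1.59672881 -7.47803564]
```

View pics/s2.png

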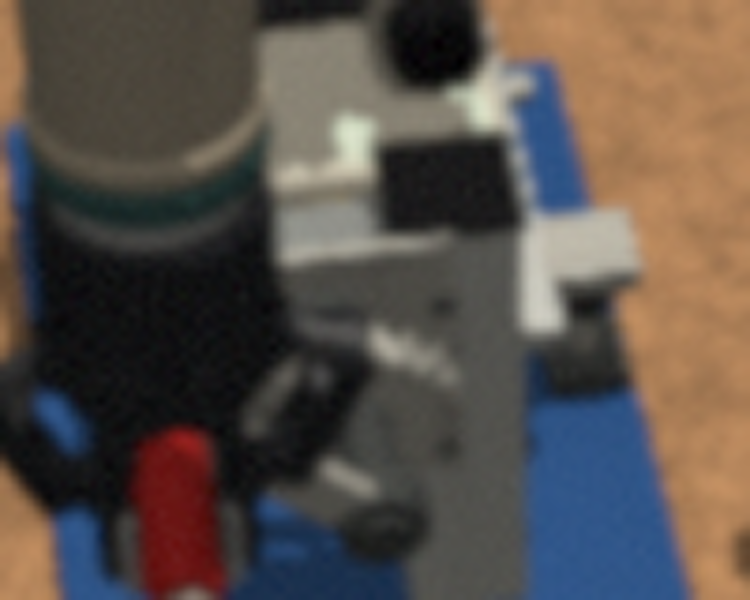

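Call:
arm_command:
  targets:
    - [-2.6, 0.1, -3, 0]
    - [-2.6, 0.1, -3, 0]
    - [-2.5, 0.1, -3, 0]
    - [-2.5, 0.1, -3, 0]

```text
t: 11.25
ee_pos: [0.5042, -0.047, 0.1818]
tcp_rot: [[0.047, 0.999, -0.016], [0.999, -0.047, 0.001], [0.001, -0.016, -1.0]]
force: [-7.3, -1.3, -9.1]
opening: 0.307
gripper_force: 59.6
```

Call:
arm_command:
  targets:
    - [-2.2, 0.1, -3.2, 0]
    - [-2.1, 0.1, -3.3, 0]
    - [-2.1, 0.1, -3.3, 0]
    - [-2.0, 0.1, -3.4, 0]

```text
t: 11.75
ee_pos: [0.4965, -0.0465, 0.1687]
tcp_rot: [[0.047, 0.999, -0.014], [0.999, -0.047, 0.001], [0.001, -0.014, -1.0]]
force: [-5.8, -1.3, -8.9]
opening: 0.307
gripper_force: 59.5
```

Call:
arm_command:
  targets:
    - [-1.7, 0.1, -3.5, 0]
    - [-1.6, 0.1, -3.6, 0]
    - [-1.5, 0.1, -3.6, 0]
    - [0, 0, 0, 0]

```text
t: 12.25
ee_pos: [0.4921, -0.0462, 0.158]
tcp_rot: [[0.046, 0.999, -0.014], [0.999, -0.046, 0.001], [0.001, -0.014, -1.0]]
force: [-6.2, -2.0, -11.0]
opening: 0.311
gripper_force: 59.7
```

Call:
arm_command:
  targets:
    - [-1.3, 0.1, -3.7, 0]
    - [-1.2, 0, -3.8, 0]
    - [-1.0, 0, -3.9, 0]
    - [0, 0, 0, 0]

```text
t: 12.75
ee_pos: [0.4894, -0.0462, 0.1479]
tcp_rot: [[0.046, 0.999, -0.011], [0.999, -0.046, 0.001], [0.0, -0.011, -1.0]]
force: [-7.1, -1.6, -5.4]
opening: 0.309
gripper_force: 60.0
```

Call:
arm_command:
  targets:
    - [-0.6, 0, -2, 0]
    - [0, 0, 0, 0]

```text
t: 13.0
ee_pos: [0.4892, -0.0462, 0.1465]
tcp_rot: [[0.046, 0.999, -0.01], [0.999, -0.046, 0.001], [0.0, -0.01, -1.0]]
force: [-6.5, -1.3, -3.4]
opening: 0.305
gripper_force: 60.2
```

Call:
arm_command:
  targets:
    - [-0.4, 0, -2, 0]
    - [0, 0, 0, 0]

```text
t: 13.25
ee_pos: [0.4889, -0.0462, 0.1449]
tcp_rot: [[0.046, 0.999, -0.01], [0.999, -0.046, 0.001], [0.0, -0.01, -1.0]]
force: [-5.8, -1.3, -0.5]
opening: 0.309
gripper_force: 60.4
```

Call:
arm_command:
  targets:
    - [0, 0, -1.5, 0]
    - [0, 0, 0, 0]
    - [0, 0, 0, 0]

```text
t: 13.62
ee_pos: [0.4888, -0.0462, 0.1437]
tcp_rot: [[0.046, 0.999, -0.01], [0.999, -0.046, 0.001], [0.0, -0.01, -1.0]]
force: [-7.2, -0.6, -0.4]
opening: 0.314
gripper_force: 60.6
```

Call:
arm_command:
  targets:
    - [0, 0, 0, 0]
    - [0, 0, 0, 0]
    - [0, 0, 0, 0]
    - [0, 0, 0, 0]
    - [0, 0, 0, 0]
  hand: 0

```text
t: 14.25
ee_pos: [0.4934, -0.0466, 0.1452]
tcp_rot: [[0.047, 0.999, 0.0], [0.999, -0.047, -0.0], [-0.0, 0.0, -1.0]]
force: [0.2, -0.3, -0.5]
opening: 1.002
gripper_force: 0.0
```

Call:
arm_command:
  targets:
    - [-4, 0, 20, 0]
    - [0, 0, 45, 0]
    - [0, 0, 45, 0]
    - [0, 0, 45, 0]
    - [0, 0, 45, 0]
    - [0, 0, 0, 0]

```text
t: 15.0
ee_pos: [0.4911, -0.047, 0.349]
tcp_rot: [[0.047, 0.999, 0.008], [0.999, -0.047, -0.002], [-0.002, 0.009, -1.0]]
force: [-0.2, -0.3, 0.4]
opening: 0.999
gripper_force: 0.0
```

Call:
arm_command:
  targets:
    - [-4, 0, 0, 0]
    - [-5, 0, 0, 0]
    - [-3, 0, 0, 0]
    - [0, 32, 0, 0]
    - [0, 32, 0, 0]
    - [0, 33, 0, 0]
    - [0, 0, 0, 0]
  hand: 1

```text
t: 15.88
ee_pos: [0.4767, 0.052, 0.3446]
tcp_rot: [[0.044, 0.999, -0.001], [0.999, -0.044, 0.001], [0.001, -0.001, -1.0]]
force: [-0.1, -1.3, -0.2]
opening: -0.002
gripper_force: 0.0
```

```bash
python3 - <<'E'
from h import *
s=robot.get_state();print(s['t'],s['ee_pos'],s['opening'])
c,p,d=snap('wrist');W=world(c,d)
cv2.imwrite('pics/w2.png',p[...,::-1])
hsv=cv2.cvtColor(p,cv2.COLOR_RGB2HSV);H,S,V=np.moveaxis(hsv,2,0)
for nm,m in(('red',((H<5)|(H>174))&(S>140)&(V>60)),('yel',(H>20)&(H<34)&(S>140)&(V>80))):
    m&=(W[...,2]>.1)&(W[...,2]<.3)&(abs(W[...,0]-.53)<.09)&(abs(W[...,1])<.1)
    q=W[m];print(nm,len(q),np.median(q,0).round(3),np.percentile(q,[2,98],axis=0).round(3))
E
```

```text
15.875 [0.47666075 0.05202251 0.3445847 ] -0.0024404728766252667
red 659 [ 0.491 -0.014  0.174] [[ 0.478 -0.036  0.167]
 [ 0.5    0.002  0.176]]
yel 954 [0.512 0.054 0.275] [[0.504 0.044 0.268]
 [0.521 0.061 0.278]]
```

View pics/w2.png

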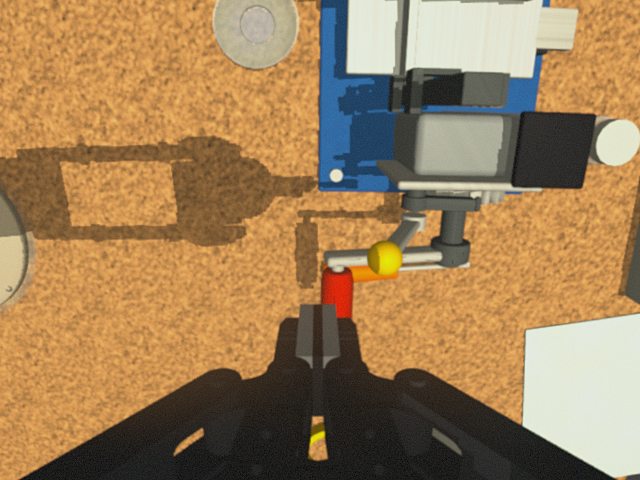

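Call:
arm_command:
  targets:
    - [0, 0, -30, 0]
    - [0, 0, -30, 0]
    - [0, 0, -20, 0]
    - [0, 0, -7, 0]
    - [0, 0, 0, 0]

```text
t: 16.55
ee_pos: [0.4772, 0.0498, 0.258]
tcp_rot: [[0.048, 0.999, -0.0], [0.999, -0.048, -0.0], [-0.0, -0.0, -1.0]]
force: [0.1, 1.1, -0.1]
opening: -0.002
gripper_force: 0.0
```

Call:
arm_command:
  targets:
    - [8, 0, 0, 0]
    - [8, -0.5, 0, 0]
    - [8, -0.5, 0, 0]
    - [8, -0.5, 0, 0]
    - [8, -0.5, 0, 0]
    - [8, -0.5, 0, 0]
    - [8, -0.5, 0, 0]
    - [8, -0.5, 0, 0]
    - [8, -0.5, 0, 0]
    - [8, -0.5, 0, 0]

```text
t: 17.8
ee_pos: [0.5555, 0.0462, 0.256]
tcp_rot: [[0.047, 0.999, -0.007], [0.999, -0.047, 0.001], [0.0, -0.007, -1.0]]
force: [-7.1, 1.2, -5.4]
opening: -0.001
gripper_force: 3.4
```

Call:
arm_command:
  targets:
    - [4, 0, 0, 0]
    - [0, 0, 0, 0]

```text
t: 18.05
ee_pos: [0.557, 0.0461, 0.2556]
tcp_rot: [[0.047, 0.999, -0.012], [0.999, -0.047, 0.0], [-0.0, -0.012, -1.0]]
force: [-10.7, -0.1, -1.3]
opening: -0.003
gripper_force: 5.4
```

Call:
arm_command:
  targets:
    - [4, 0, 0, 0]
    - [2, 0, 0, 0]
    - [0, 0, 0, 0]

```text
t: 18.42
ee_pos: [0.5574, 0.0461, 0.2555]
tcp_rot: [[0.047, 0.999, -0.024], [0.999, -0.047, 0.0], [-0.001, -0.024, -1.0]]
force: [-21.6, -0.5, 5.0]
opening: 0.001
gripper_force: 11.2
```

Call:
arm_command:
  targets:
    - [-15, 0, 0, 0]
    - [-15, 0, 0, 0]
    - [0, 0, 45, 0]
    - [0, 0, 45, 0]
    - [0, -20, 0, 0]
    - [0, 0, 0, 0]

```text
t: 19.18
ee_pos: [0.5375, 0.0247, 0.3478]
tcp_rot: [[0.049, 0.999, 0.001], [0.999, -0.049, -0.001], [-0.0, 0.001, -1.0]]
force: [-0.5, 0.7, -0.4]
opening: -0.002
gripper_force: 0.0
```

```bash
python3 - <<'E'
from h import *
s=robot.get_state();print(s['t'],s['ee_pos'],s['force'])
c,p,d=snap('wrist');W=world(c,d)
hsv=cv2.cvtColor(p,cv2.COLOR_RGB2HSV);H,S,V=np.moveaxis(hsv,2,0)
for nm,m in(('red',((H<5)|(H>174))&(S>140)&(V>60)),('yel',(H>20)&(H<34)&(S>140)&(V>80))):
    m&=(W[...,2]>.1)&(W[...,2]<.3)&(abs(W[...,0]-.54)<.09)&(abs(W[...,1])<.1)
    q=W[m];print(nm,len(q),np.median(q,0).round(3),np.percentile(q,[2,98],axis=0).round(3))
c,p,d=snap('side')
cv2.imwrite('pics/s3.png',cv2.resize(p[140:220,250:350],(750,600),interpolation=cv2.INTER_CUBIC)[...,::-1])
E
```

```text
19.175 [0.53753491 0.0247344  0.3477986 ] [-0.50624169  0.65026627 -0.36990853]
red 1247 [ 0.49  -0.031  0.173] [[ 0.477 -0.074  0.166]
 [ 0.501  0.002  0.176]]
yel 1032 [0.578 0.05  0.275] [[0.57  0.04  0.267]
 [0.587 0.057 0.278]]
```

View pics/s3.png

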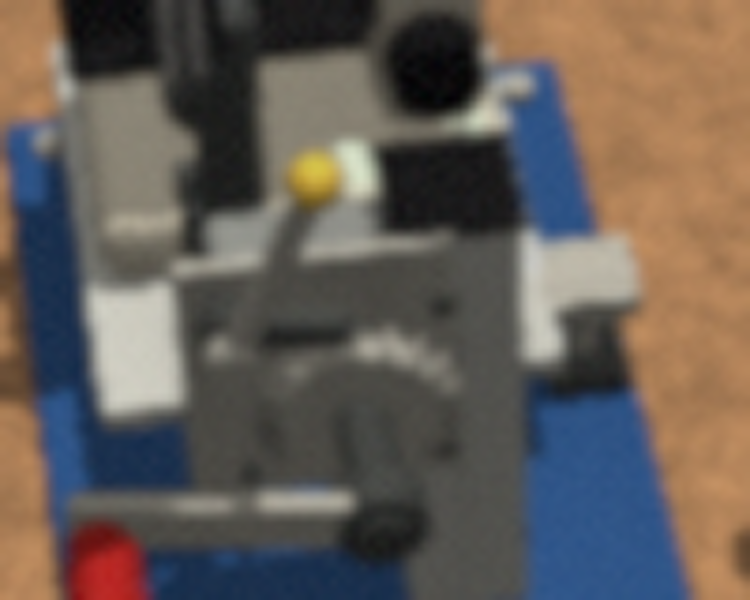

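The lever is back at its set end, with the knob within 2 mm of where it started. The tab sits on the buffer, and the hand is clear.

```bash
python3 -c "
from workcell import order;print(order.job_done())"
```

```text
the job is handed in; nothing more can be done
None
```

The job is handed in at about 19 s of the 72 s allowed, with no verdict returned: the platform was let down slowly onto the stop bolt, the handle was released with almost no load left on it, and the pawl lever is back at its set end.

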